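# Reassemble a weight-loaded tank vent

### The arm

A 6-joint arm with a two-finger parallel gripper is mounted at the origin on the work surface. World frame = base frame: x ahead of the robot, y to its left, z up, the work surface at z = 0. Lengths are in mm, angles in rad, forces in N, time in s.
With the tool pointing down it reaches from about 300 to 775 mm from the base axis. Payload 14.6 kg.
Tool frame: the origin (TCP) lies midway between the tips of the shut fingers; the grasp point (between the pads) lies behind it (arm.grip_depth is the z of the grasp point in the tool frame, in mm); z points along the fingers, x is the direction in which the jaws open and shut, and the axes are right-handed (so a half turn about z gives the same grasp; the last joint's range is limited). The gripper opens to 94 mm and grips with 3 to 60 N. Pads are 16 mm wide; open, the fingers measure 119 mm over their backs; the gripper's body (75 mm by 177 mm) begins 78 mm behind the grasp point.
Start: joints at [-1.266, 0.3, 1.521, -0, 1.321, -0.067], TCP at [199.804, -512.414, 205.446] pointing down, gripper open.
Joint ranges: [-3.03, 3.03], [-0.79, 2.21], [0.23, 2.52], [-1.04, 4.18], [0, 3.07], [-2.55, 2.55]. Speed limits (rad/s): [2.22, 2.22, 2.57, 3.14, 3.14, 3.14].

### API

Orientations are given as a 3x3 rotation matrix whose columns are the frame's x, y, z axes.
In Python, from bench import arm, kinematics, imaging, ticket, readout gives the robot as it stands. The module is installed in compiled form; this text tells all that it offers. Calls block until the motion is done:
- arm.move_ptp(position, orientation): joint-space move of the TCP to a pose.
- arm.move_l(position, rate=150, rot=None, until_force=None): straight line of the TCP; rot=None keeps the orientation; rate is the mean speed in mm/s. With until_force (N) it stops when the force on the tool has changed by that much, and returns True; else False.
- arm.movej(angles): joint-space move.
- arm.set_gripper(opening, newtons=None): finger opening in mm; newtons is the grip in N (None keeps the last); returns when the fingers have stopped.
- arm.pause(seconds).
- kinematics.solve_ik(position, orientation): joint angles nearest the present ones, or None.
- imaging.capture(name): name is "scene" or "side" or "wrist"; returns the picture (400x640x3 uint8, red, green, blue); there is no depth.
- imaging.calibration(name): a dict with "camera_matrix" (3x3 intrinsics, pixels), "R" (3x3) and "t" (3): a world point X has camera coordinates R X + t; the wrist camera has in their place "hand_eye" (4x4, takes a point from camera to tool coordinates, whose origin is the TCP and whose axes are the tool frame's). Camera axes: x right, y down, z forward; pixel columns grow to the right and rows downward; lengths in mm; the calibration is good to about 2 mm. A picture is of the moment at which its call begins: read the wrist's pose just before it. calibration takes no time and is no camera call.
A pose or a line that the arm cannot do raises arm.MotionError and nothing moves.
- ticket.close_job(): hands the job in, once; it reports no verdict.
Readings, each from a call of its own:
- readout.current_clock(): time.
- readout.current_joint_positions(): joint angles.
- readout.current_qd(): joint speeds.
- readout.current_joint_torque(): joint torques, N m.
- readout.current_tool_pos(): TCP position.
- readout.current_tool_rot(): TCP orientation.
- readout.current_ft_force(): force on the tool from outside, world axes, zero at the start.
- readout.current_ft_torque(): the same for the moment, N m.
- readout.current_grip_width(): finger opening in mm.
Only numpy, scipy, OpenCV 4.12 (cv2) and the standard library are available. Lean on these libraries where they do the work, as an engineer would, in place of code of your own. Each camera call takes 0.05 s, during which the arm holds its last target.

### The job

Put the cleaned tank vent back together on its body: first the valve pallet (the disc with the upright stem) into the seat, then the three steel load plates over its stem, widest first and narrowest last, then the weather hood over the lot, standing on the ledge round the seat. As you set down each of these five parts, push it down with about 12 N for half a second to be sure it lies flat before fetching the next. Leave the travel mug and the torch where they are, and let go of everything at the end.

Things in the scene. Friction and masses are not known exactly. Their poses are not given: they have to be found in the camera images.
- vent_seat (a point): The vent's lower part: heavy round grey iron casting, fixed, 52 mm high, foot 140 mm wide. Point: on its axis, 46 mm above the plinth, level with the flat bright seat ring (54 mm dark bore) on which the pallet lies. Round the seat a raised rim, 84 mm inside, 96 mm outside, 6 mm high; outside it, 8 mm below the seat, a flat ledge 136 mm in diameter on which the hood's skirt stands. z up.
- pallet_stem (a point): Pallet: bright steel disc, 76 mm diameter, 8 mm thick, with an upright centre stem of 12 mm diameter; 54 mm high over all (last 8 mm taper to 5 mm). Stands disc down. Point: on the stem's axis, 36 mm above the disc's underside, where the stem is best gripped; z up along the stem. Fits inside the seat's rim with 4 mm play all round. About 0.3 kg.
- plate_wide_mid (a point): Widest load plate: flat bright steel ring of 64 mm diameter, 12 mm thick, with a 20 mm centre hole, lying flat. The point is its centre, half-way up (6 mm above its underside); z is its axis. About 0.27 kg. It goes directly on the pallet, with the stem through its hole (4 mm play all round).
- plate_mid_mid (a point): Middle load plate: like the widest but of 52 mm diameter; 12 mm thick, 20 mm hole, lying flat. The point is its centre, half-way up (6 mm above its underside). About 0.17 kg. It goes on the widest plate.
- plate_small_mid (a point): Narrowest load plate: like the others but of 40 mm diameter; 12 mm thick, 20 mm hole, lying flat. The point is its centre, half-way up (6 mm above its underside). About 0.09 kg. It goes on the middle plate.
- hood_knob (a point): Weather hood: round steel cap, mesh windows in its skirt, 120 mm diameter (114 mm inside, open below, 70 mm deep inside), 78 mm high, with a black knob of 24 mm diameter rising 30 mm from the centre of its top. Stands skirt down. Point: on the knob's axis, 22 mm above the hood's top, 100 mm above the skirt's lower edge; z up. 9 mm play round the seat's rim. About 0.4 kg.
- mug: Travel mug, steel with black lid, 76 mm in diameter and 168 mm high, standing; origin at the centre of its underside. Bystander: not to be moved.
- torch: Black hand torch lying on the plinth, 130 mm long along its x axis and 36 mm thick; origin on its underside near the middle. Bystander: not to be moved.
There are look-alikes about, which are no part of the job. Leave any brown, orange or purple look-alike of the part that bears plate_wide_mid alone.

How it is judged:
By the outcome, as a careful person would: the job done as asked, in the order asked, and still so for the second after the job is handed in, with the robot touching nothing.
It also fails if it takes over 147 s, if anything falls off the work surface, if the arm or the gripper's body presses on something with over 40 N, if the wrist force passes 120 N, or if a joint passes its speed limit or range.

## Working session

There is one attempt and no reset: what is moved stays moved. The work goes in short steps, each a Python script; the robot and the scene stay as the last script left them, time stands still between calls to the robot, and variables do not carry over. Pictures are saved under pics/ and viewed, and the job is handed in when it is done.

```bash
mkdir -p pics; ls; python3 - <<'E'
from bench import arm, kinematics, imaging, ticket, readout
import cv2, numpy as np
np.set_printoptions(precision=3,suppress=True)
for n in ["scene","side","wrist"]:
    im=imaging.capture(n); cv2.imwrite(f"pics/{n}0.png",im[:,:,::-1])
    c=imaging.calibration(n); print(n,{k:np.array(v).tolist() for k,v in c.items()})
print(readout.current_clock(),readout.current_tool_pos(),readout.current_tool_rot(),arm.grip_depth,readout.current_grip_width(),readout.current_ft_force())
E
```

```text
pics
scene {'camera_matrix': [[407.204424543988, 0.0, 319.0723758769056], [0.0, 407.204424543988, 200.479664523667], [0.0, 0.0, 1.0]], 'R': [[0.31564760470145253, 0.9488500797321666, 0.007079254091797552], [0.6138545403523918, -0.19850637114971145, -0.764053547797356], [-0.7235669927069566, 0.24551730449244036, -0.6451139901287037]], 't': [-219.63764704658018, -321.2686420727777, 1697.507639236724]}
side {'camera_matrix': [[453.6982276485447, 0.0, 316.23393906678996], [0.0, 453.6982276485447, 198.2954672929415], [0.0, 0.0, 1.0]], 'R': [[0.9884926338349335, -0.150772059158891, -0.01225149097309391], [-0.09072347568176196, -0.5260917436787249, -0.8455747916023155], [0.12104364425403218, 0.8369559506987608, -0.5337163785903865]], 't': [-603.3695604442685, 131.97812074606435, 1135.8831454932074]}
wrist {'camera_matrix': [[280.9994611848143, 0.0, 318.53950641655047], [0.0, 280.9994611848143, 201.43356541016925], [0.0, 0.0, 1.0]], 'hand_eye': [[0.9999996800961097, -7.154753838158614e-05, 0.0007966734750342149, -0.8815215326438697], [-0.00011425639370946611, 0.9730012176220212, 0.23079995115150878, -65.06584354632825], [-0.0007916774296189131, -0.23079996834274502, 0.9730008981803837, -180.21021472427185], [0.0, 0.0, 0.0, 1.0]]}
0.15 [ 199.73  -512.228  205.   ] [[ 0.363 -0.932 -0.   ]
 [-0.932 -0.363  0.001]
 [-0.001 -0.    -1.   ]] -18.8 93.86243291855625 [-0.673  1.307 -0.422]
```

View pics/scene0.png

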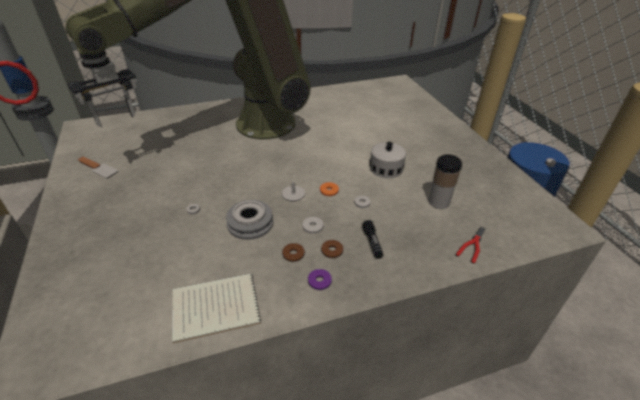

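View pics/side0.png

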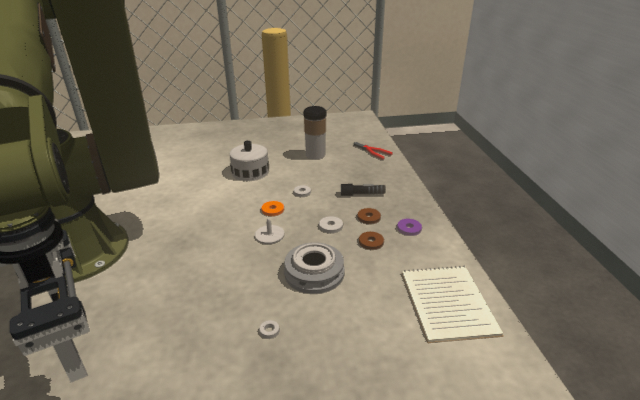

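View pics/wrist0.png

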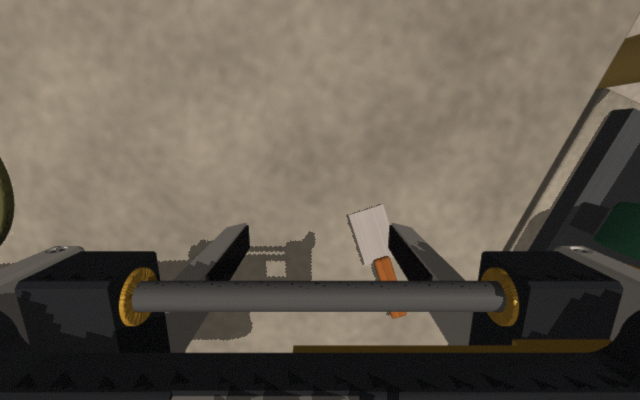

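The scene picture shows the seat at (249,214), the pallet at (293,193), bright rings at (313,224), (362,201) and (193,209), the hood at (388,155), and orange, brown and purple rings. I'll take enlarged crops next.

```bash
python3 - <<'E'
import cv2
a=cv2.imread("pics/scene0.png")[130:300,170:420]; b=cv2.imread("pics/side0.png")[130:350,225:435]
cv2.imwrite("pics/sc_crop.png",cv2.resize(a,None,fx=3.2,fy=3.2,interpolation=cv2.INTER_CUBIC))
cv2.imwrite("pics/si_crop.png",cv2.resize(b,None,fx=2.7,fy=2.7,interpolation=cv2.INTER_CUBIC))
E
```

```text
(no output)
```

View pics/sc_crop.png

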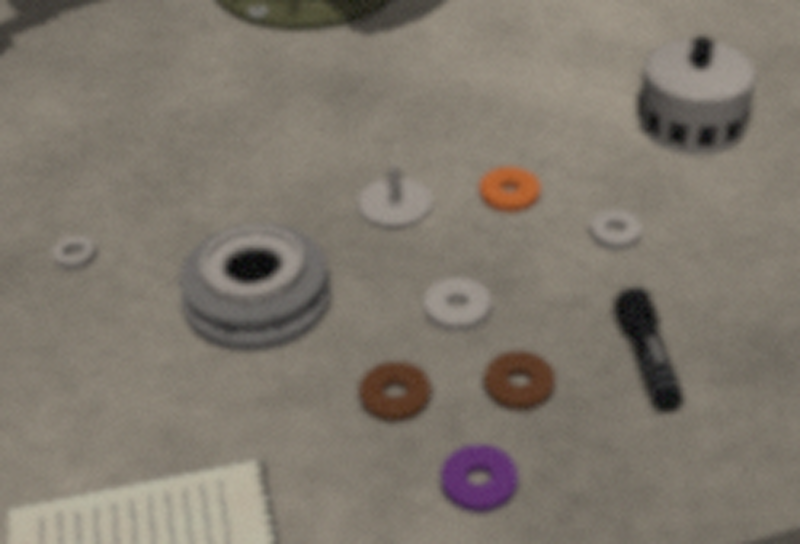

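View pics/si_crop.png

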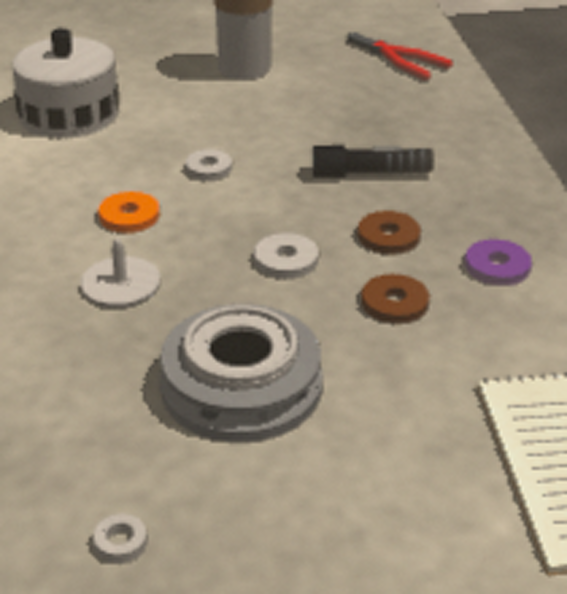

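```bash
cat > h.py <<'E'
from bench import arm, kinematics, imaging, ticket, readout
import cv2, numpy as np
np.set_printoptions(precision=2,suppress=True)
def P(name,pose=None):
    c=imaging.calibration(name); K=np.array(c["camera_matrix"])
    if name!="wrist": R,t=np.array(c["R"]),np.array(c["t"])
    else:
        p,Rt=pose; H=np.array(c["hand_eye"]); Rw=Rt@H[:3,:3]; tw=Rt@H[:3,3]+p; R=Rw.T; t=-R@tw
    return K,R,t
def proj(X,cam):
    K,R,t=cam; q=(R@np.asarray(X,float).reshape(-1,3).T).T+t; q=q@K.T; return q[:,:2]/q[:,2:]
def ray(px,cam):
    K,R,t=cam; d=R.T@np.linalg.solve(K,[px[0],px[1],1]); return -R.T@t,d/np.linalg.norm(d)
def onz(px,cam,z):
    o,d=ray(px,cam); return o+d*(z-o[2])/d[2]
def tri(obs):
    A=np.zeros((3,3));b=np.zeros(3)
    for px,cam in obs:
        o,d=ray(px,cam);M=np.eye(3)-np.outer(d,d);A+=M;b+=M@o
    X=np.linalg.solve(A,b); return X,[np.linalg.norm(proj(X,c)[0]-px).round(2) for px,c in obs]
def down(a): # tool x axis at angle a in xy, z down
    c,s=np.cos(a),np.sin(a); return np.array([[c,s,0],[s,-c,0],[0,0,-1.]])
def shot(fn,name="wrist"):
    pose=(readout.current_tool_pos(),readout.current_tool_rot()); im=imaging.capture(name)
    cv2.imwrite(f"pics/{fn}.png",im[:,:,::-1]); np.savez(f"pics/{fn}.npz",p=pose[0],R=pose[1]); return im
def pose(fn):
    d=np.load(f"pics/{fn}.npz"); return P("wrist",(d["p"],d["R"]))
E
python3 - <<'E'
from h import *
S,D=P("scene"),P("side")
f=lambda a:(np.array(a)/3.2+[170,130]-.34); g=lambda a:(np.array(a)/2.7+[225,130]-.31)
for n,a,b in [("wide",(457,299),(287,251)),("mid",(616,225),(209,161)),("small",(74,249),(120,534)),("stemtop",(395,172),(119,243)),("pdisc",(395,202),(121,280)),
 ("seat",(254,265),(242,348)),("knobtop",(702,43),(61,37)),("orange",(510,187),(130,209)),("br1",(395,389),(395,296)),("br2",(519,378),(389,230)),("purple",(479,477),(498,259))]:
    print(n,*tri([(f(a),S),(g(b),D)]))
print("mugtop",*tri([((449,162),S),((315,112),D)]))
print("torch head",*tri([((368,226),S),((346,189),D)]),*tri([((378,254),S),((384,190),D)]))
E
```

```text
wide [649.16  -5.47  13.7 ] [np.float64(0.08), np.float64(0.08)]
mid [595.08 178.56  13.01] [np.float64(0.09), np.float64(0.09)]
small [ 464.43 -338.16   12.4 ] [np.float64(0.13), np.float64(0.2)]
stemtop [487.01 -18.31  49.32] [np.float64(0.5), np.float64(0.63)]
pdisc [485.48 -19.7    8.36] [np.float64(0.16), np.float64(0.2)]
seat [ 578.82 -180.17   44.39] [np.float64(0.14), np.float64(0.18)]
knobtop [444.6  334.12 104.42] [np.float64(0.45), np.float64(0.5)]
orange [502.43  99.1   11.25] [np.float64(0.01), np.float64(0.01)]
br1 [736.82 -89.86  10.13] [np.float64(0.16), np.float64(0.18)]
br2 [758.19  17.23  10.26] [np.float64(0.12), np.float64(0.12)]
purple [850.53 -50.17  10.01] [np.float64(0.5), np.float64(0.5)]
mugtop [671.09 413.8  159.92] [np.float64(0.26), np.float64(0.23)]
torch head [720.54 142.97  22.53] [np.float64(0.16), np.float64(0.16)] [829.66 124.7   19.86] [np.float64(0.61), np.float64(0.57)]
```

Bright rings are the only wide-plate candidates by the description: wide at scene (313,224), 649/-5. Orange (329,188), brown (293,252)/(332,248) and purple (320,279) are excluded by colour. The crops show the three bright rings differ clearly in size. I'll now refine with the wrist camera on the way over.

```bash
python3 - <<'E'
from h import *
t=readout.current_clock()
for fn,x,y,z in [("w_small",464,-338,120),("w_seat1",560,-200,130),("w_seat2",590,-165,130),("w_pal",487,-19,120),("w_wide",649,-5,120)]:
    arm.move_ptp([x,y,z],down(np.arctan2(y,x))); shot(fn); print(fn,readout.current_clock(),readout.current_tool_pos())
ims=[cv2.imread(f"pics/{n}.png") for n in ("w_small","w_seat1","w_pal","w_wide")]
cv2.imwrite("pics/mos1.png",np.vstack([np.hstack([i[0:300,120:520] for i in ims[k:k+2]]) for k in (0,2)]))
E
```

```text
w_small 1.4417 [ 463.39 -339.04  120.42]
w_seat1 2.2 [ 559.32 -201.43  129.98]
w_seat2 2.55 [ 589.46 -166.11  129.75]
w_pal 3.35 [487.98 -20.31 120.38]
w_wide 4.0917 [648.19  -5.67 119.89]
```

View pics/mos1.png

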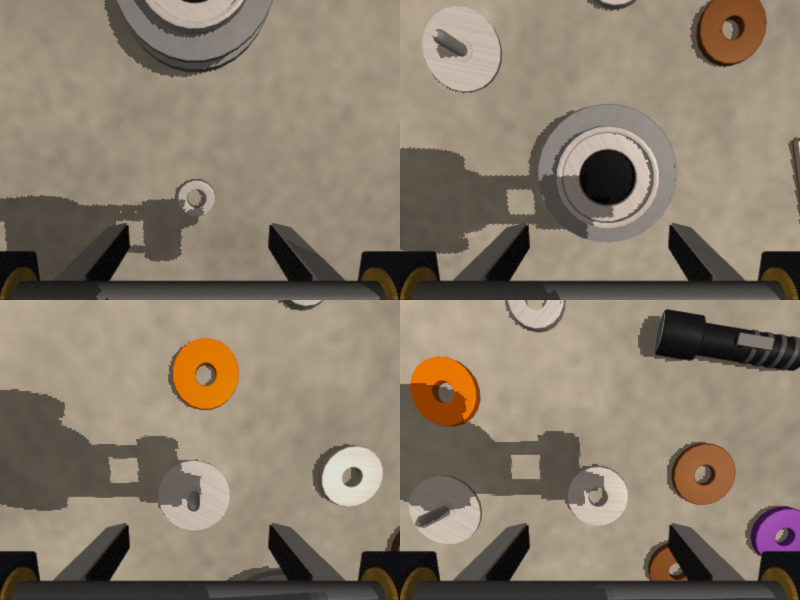

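```bash
python3 - <<'E'
import cv2,numpy as np
def crop(n,cx,cy,r=50,s=5.6 ):
    im=cv2.imread(f"pics/{n}.png")[cy-r:cy+r,cx-r:cx+r]; im=cv2.resize(im,(400,400) if r!=r else (390,290) if 0 else (380,380),interpolation=cv2.INTER_CUBIC)
    for k in range(0,100,20):
        v=int(k*380/(2*r)); cv2.putText(im,str(cx-r+k),(v,10),0,.33,(0,0,255)); cv2.line(im,(v,12),(v,18),(0,0,255)); cv2.putText(im,str(cy-r+k),(0,v+4),0,.33,(255,0,0)); cv2.line(im,(22,v),(28,v),(255,0,0))
    return im
a=[crop("w_seat1",327,178),crop("w_pal",315,190)]
b=[crop("w_wide",317,196),crop("w_small",315,197)]
cv2.imwrite("pics/c1.png",np.hstack(a)); cv2.imwrite("pics/c2.png",np.hstack(b))
cv2.imwrite("pics/c3.png",cv2.imread("pics/w_seat2.png"))
E
```

```text
(no output)
```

View pics/c1.png

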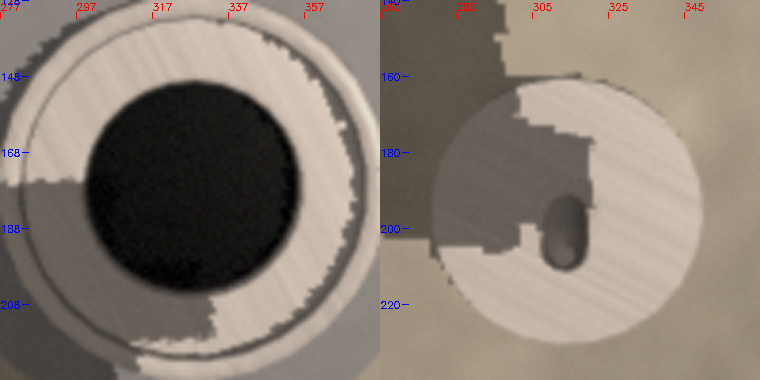

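View pics/c2.png

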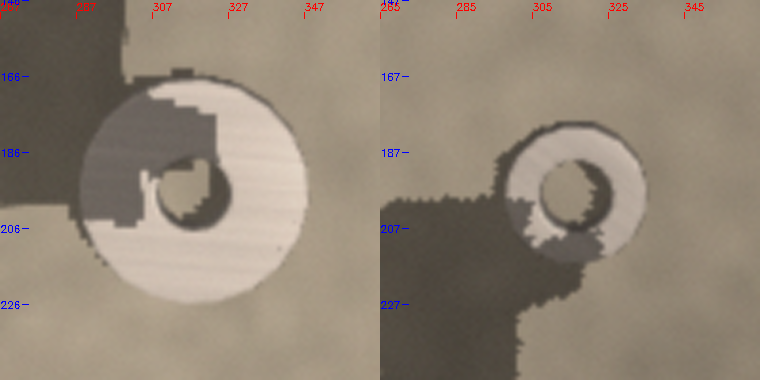

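View pics/c3.png

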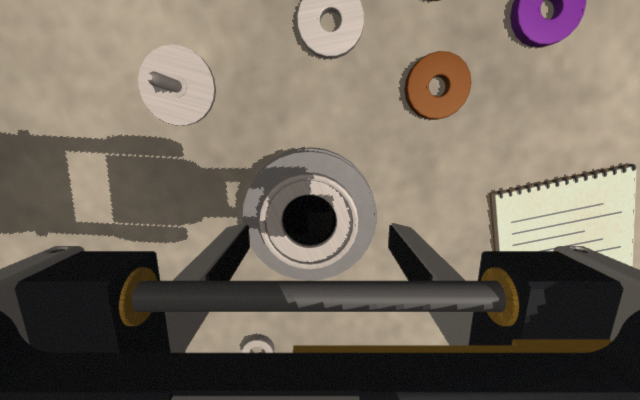

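```bash
python3 - <<'E'
from h import *
S,D=P("scene"),P("side")
f=lambda a:(np.array(a)/3.2+[170,130]-.34); g=lambda a:(np.array(a)/2.7+[225,130]-.31)
s1,s2=pose("w_seat1"),pose("w_seat2")
print("seat 2w",*tri([((327.4,176.8),s1),((309,220),s2)]),"4v",*tri([((327.4,176.8),s1),((309,220),s2),(f((254,265)),S),(g((242,348)),D)]))
print(onz((327.4,176.8),s1,46),onz((309,220),s2,46))
for n,px,z,a,b in [("w_pal",(313.9,195.1),8,(395,202),(121,280)),("w_pal",(313.3,206.2),54,(395,172),(119,243)),("w_wide",(317.5,195.9),12,(457,299),(287,251)),("w_small",(316.2,197.9),12,(74,249),(120,534))]:
    print(n,onz(px,pose(n),z),*tri([(px,pose(n)),(f(a),S),(g(b),D)]))
E
```

```text
seat 2w [ 575.29 -177.06   45.42] [np.float64(0.09), np.float64(0.09)] 4v [ 576.43 -178.45   42.62] [np.float64(1.52), np.float64(1.68), np.float64(0.43), np.float64(1.24)]
[ 575.37 -177.03   46.  ] [ 575.29 -176.85   46.  ]
w_pal [481.61 -15.81   8.  ] [483.37 -17.56   6.35] [np.float64(2.11), np.float64(0.56), np.float64(0.8)]
w_pal [481.73 -16.24  54.  ] [484.5  -17.6   48.19] [np.float64(3.17), np.float64(0.71), np.float64(1.05)]
w_wide [645.59  -1.42  12.  ] [647.38  -3.21  11.67] [np.float64(2.34), np.float64(0.51), np.float64(0.87)]
w_small [ 461.41 -335.04   12.  ] [ 462.84 -336.77   10.99] [np.float64(2.09), np.float64(0.59), np.float64(0.71)]
```

The wrist and fixed cameras disagree by about 4.5 mm, always in the same direction. I'll look at the pallet with the wrist turned both ways to find the cause.

```bash
python3 - <<'E'
from h import *
for fn,a in [("p_a",1.5),("p_b",-1.5)]:
    arm.move_ptp([483,-17,120],down(a)); arm.pause(.15); shot(fn); print(fn,readout.current_clock(),readout.current_tool_pos())
o=[]
for n in("p_a","p_b"):
    im=cv2.imread(f"pics/{n}.png")
    cx,cy,r=318,200,50; im=cv2.resize(im[cy-r:cy+r,cx-r:cx+r],(380,380),interpolation=cv2.INTER_CUBIC)
    for k in range(0,100,10):
        v=int(k*3.8); cv2.putText(im,str(cx-r+k),(v,10),0,.33,(0,0,255)); cv2.line(im,(v,12),(v,18),(0,0,255)); cv2.putText(im,str(cy-r+k),(0,v+4),0,.33,(255,0,0)); cv2.line(im,(22,v),(28,v),(255,0,0))
    o.append(im)
cv2.imwrite("pics/c4.png",np.hstack(o))
E
```

```text
p_a 5.675 [483.12 -17.01 119.93]
p_b 8.4083 [482.99 -16.99 120.01]
```

View pics/c4.png

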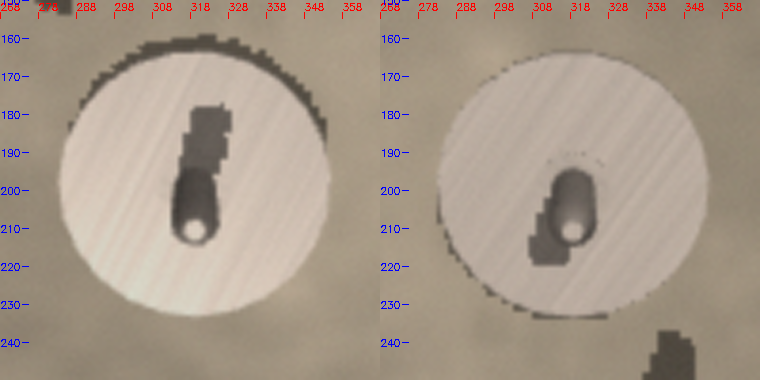

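```bash
python3 - <<'E'
from h import *
for n,px,z in [("p_a",(318.8,198.0),8),("p_b",(318.1,198),8),("p_a",(318.9,210.1),54),("p_b",(318.1,210.4),54)]: print(n,z,onz(px,pose(n),z))
E
```

```text
p_a 8 [483.79 -16.95   8.  ]
p_b 8 [482.35 -16.39   8.  ]
p_a 54 [484.72 -17.    54.  ]
p_b 54 [481.13 -16.5   54.  ]
```

The settled views put the pallet axis at (483.0, -16.7). The earlier shots were unsettled, and the fixed cameras carry about a (+2.5, -3) mm offset. Next, settled views of the seat in two opposite orientations, and of the mid plate and hood.

```bash
cat >> h.py <<'E'
def gridcrop(n,cx,cy,r=50):
    im=cv2.imread(f"pics/{n}.png"); im=cv2.resize(im[cy-r:cy+r,cx-r:cx+r],(380,380),interpolation=cv2.INTER_CUBIC); s=190/r
    for k in range(0,2*r,10):
        v=int((k+.5)*s); cv2.putText(im,str(cx-r+k),(v,10),0,.33,(0,0,255)); cv2.line(im,(v,12),(v,18),(0,0,255)); cv2.putText(im,str(cy-r+k),(0,v+4),0,.33,(255,0,0)); cv2.line(im,(22,v),(28,v),(255,0,0))
    return im
E
python3 - <<'E'
from h import *
for fn,p,a in [("h_a",(442,337,200),np.arctan2(337,442)),("m_a",(592.6,181.6,120),.3),("s_a",(576,-177,150),-1.6),("s_b",(576,-177,150),1.5)]:
    arm.move_ptp(list(p),down(a)); arm.pause(.2); shot(fn); print(fn,readout.current_clock(),readout.current_tool_pos())
cv2.imwrite("pics/c5.png",np.hstack([gridcrop("s_a",318,200),gridcrop("s_b",318,200)]))
cv2.imwrite("pics/c6.png",np.hstack([gridcrop("m_a",318,200),gridcrop("h_a",318,210,80)]))
E
```

```text
h_a 10.025 [442.3  336.46 199.9 ]
m_a 11.1917 [592.33 182.64 120.67]
s_a 12.7917 [ 576.18 -176.36  149.93]
s_b 15.6583 [ 576.02 -177.    150.02]
```

View pics/c5.png

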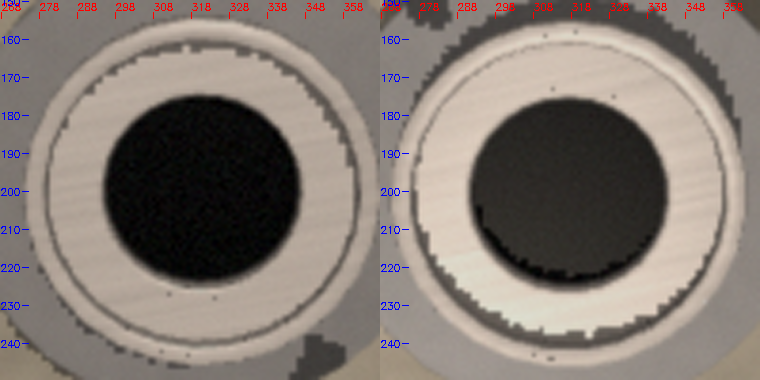

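View pics/c6.png

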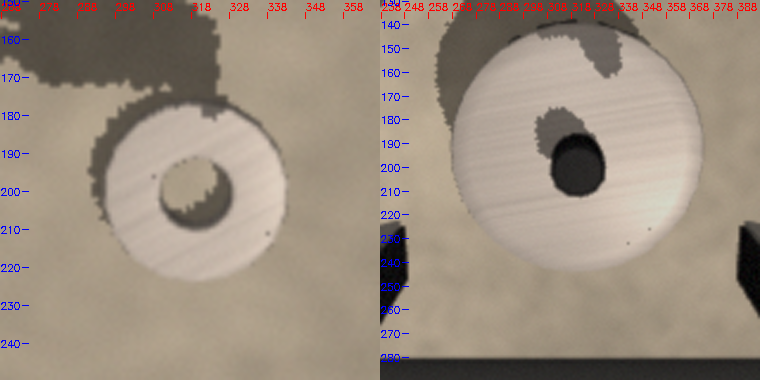

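```bash
python3 - <<'E'
from h import *
for n,px,z in [("s_a",(320.7,199.2),46),("s_b",(317.1,200.6),46),("m_a",(319.1,200.2),12),("h_a",(320.7,201),108),("h_a",(320.4,191.2),78)]: print(n,z,onz(px,pose(n),z))
print(tri([((320.7,199.2),pose("s_a")),((317.1,200.6),pose("s_b"))]))
E
```

```text
s_a 46 [ 579.24 -178.55   46.  ]
s_b 46 [ 574.32 -178.4    46.  ]
m_a 12 [592.66 183.94  12.  ]
h_a 108 [441.64 340.81 108.  ]
h_a 78 [439.13 343.88  78.  ]
(array([ 576.8 , -178.6 ,   35.36]), [np.float64(0.04), np.float64(0.04)])
```

```bash
python3 - <<'E'
from h import *
for n in ["w_seat1","w_seat2","s_a","s_b","p_a","p_b"]:
    d=np.load(f"pics/{n}.npz"); print(n,d["p"],d["R"][:,2].round(4),np.arctan2(d["R"][1,0],d["R"][0,0]).round(4))
for n in ["s_a","s_b","w_seat1","w_seat2"]:
    g=cv2.cvtColor(cv2.imread(f"pics/{n}.png"),cv2.COLOR_BGR2GRAY)
    m=(g<75).astype(np.uint8); k,l,s,c=cv2.connectedComponentsWithStats(m)
    for i in range(1,k):
        if 1500<s[i,4]<8000 and 0.8<s[i,2]/s[i,3]<1.25:
            cn=max(cv2.findContours((l==i).astype(np.uint8),0,1)[0],key=cv2.contourArea); e=cv2.fitEllipse(cn); print(n,s[i],np.array(e[0]),np.array(e[1]),onz(e[0],pose(n),46))
E
```

```text
w_seat1 [ 559.55 -200.96  130.01] [-0. -0. -1.] -0.3446
w_seat2 [ 589.84 -165.62  129.71] [-0. -0. -1.] -0.2736
s_a [ 576.22 -176.25  149.94] [-0.  0. -1.] -1.5982
s_b [ 576.01 -177.    150.02] [ 0. -0. -1.] 1.4998
p_a [483.16 -17.   120.  ] [ 0.  0. -1.] 1.4994
p_b [483.01 -16.99 120.02] [ 0.  0. -1.] -1.4997
s_a [  89    0   68   66 3383] [123.68  29.43] [59.93 75.05] [742.17  -3.76  46.  ]
s_a [ 295  175   52   50 2005] [320.68 199.27] [48.5  50.81] [ 579.17 -178.53   46.  ]
s_b [ 292  176   51   49 1983] [317.2  200.24] [48.36 50.38] [ 573.95 -178.28   46.  ]
w_seat1 [ 299  150   57   56 2494] [326.93 177.34] [54.49 56.47] [ 576.77 -176.47   46.  ]
w_seat2 [ 281  195   55   52 2240] [308.44 219.98] [50.91 54.2 ] [ 576.7  -175.64   46.  ]
```

```bash
python3 - <<'E'
from h import *
for n,z in [("s_a",46),("s_b",46),("p_a",8),("h_a",78)]:
    d=np.load(f"pics/{n}.npz"); print(n,d["R"]); c=pose(n); X=[*d["p"][:2],z]; q=proj(X,c)[0]; print(q,onz(q,c,z),X, c[1]@np.array(X)+c[2])
E
```

```text
s_a [[-0.03 -1.   -0.  ]
 [-1.    0.03  0.  ]
 [-0.    0.   -1.  ]]
[318.56 202.09] [ 576.22 -176.25   46.  ] [np.float64(576.2216313073568), np.float64(-176.24567686972182), 46] [  0.02   0.68 292.19]
s_b [[ 0.07  1.    0.  ]
 [ 1.   -0.07 -0.  ]
 [-0.    0.   -1.  ]]
[318.56 202.08] [ 576.01 -177.     46.  ] [np.float64(576.007768016246), np.float64(-177.00015116928176), 46] [  0.02   0.67 292.27]
p_a [[ 0.07  1.    0.  ]
 [ 1.   -0.07  0.  ]
 [ 0.    0.   -1.  ]]
[318.57 200.33] [483.16 -17.     8.  ] [np.float64(483.1629198835392), np.float64(-17.00068940227244), 8] [  0.03  -1.17 300.03]
h_a [[ 0.8  0.6 -0. ]
 [ 0.6 -0.8 -0. ]
 [-0.  -0.  -1. ]]
[318.59 198.3 ] [442.38 336.33  78.  ] [np.float64(442.3780210716933), np.float64(336.33367823330684), 78] [  0.06  -3.45 309.67]
```

```bash
python3 - <<'E'
from h import *
for k in range(3): print(np.array(imaging.calibration("wrist")["hand_eye"]).round(4).tolist())
print(np.array(imaging.calibration("side")["t"]),np.array(imaging.calibration("scene")["t"]))
E
```

```text
[[1.0, 0.0003, -0.0008, 0.2026], [-0.0001, 0.973, 0.2307, -68.0786], [0.0008, -0.2307, 0.973, -180.2109], [0.0, 0.0, 0.0, 1.0]]
[[1.0, 0.0003, -0.0008, 0.2026], [-0.0001, 0.973, 0.2307, -68.0786], [0.0008, -0.2307, 0.973, -180.2109], [0.0, 0.0, 0.0, 1.0]]
[[1.0, 0.0003, -0.0008, 0.2026], [-0.0001, 0.973, 0.2307, -68.0786], [0.0008, -0.2307, 0.973, -180.2109], [0.0, 0.0, 0.0, 1.0]]
[-603.37  131.98 1135.88] [-219.64 -321.27 1697.51]
```

The reported hand-eye changed by 3 mm between sessions, although the images from opposite wrist turns agree with one camera pose. I'll pin a hand-eye that I check myself against the half-turn pairs.

```bash
cat >> h.py <<'E'
HE=np.array([[1,-7e-5,8e-4,-0.6],[-1.1e-4,.973,.2308,-65.9],[-8e-4,-.2308,.973,-180.21],[0,0,0,1]])
KW=np.array([[281.0,0,318.54],[0,281.0,201.43],[0,0,1]])
_P=P
def P(name,pose=None):
    if name!="wrist": return _P(name)
    p,Rt=pose; Rw=Rt@HE[:3,:3]; tw=Rt@HE[:3,3]+p; R=Rw.T; return KW,R,-R@tw
E
python3 - <<'E'
from h import *
for n,px,z in [("s_a",(320.7,199.2),46),("s_b",(317.2,200.4),46),("p_a",(318.8,198.0),8),("p_b",(318.1,198),8),("p_a",(318.9,210.1),54),("p_b",(318.1,210.4),54),("m_a",(319.1,200.2),12),("h_a",(320.7,201),108),("h_a",(320.4,191.2),78),
 ("w_seat1",(327.,177.1),46),("w_seat2",(308.6,220),46),("w_wide",(317.5,195.9),12),("w_small",(316.2,197.9),12)]: print(n,z,onz(px,pose(n),z))
print(readout.current_clock())
E
```

```text
s_a 46 [ 577.03 -178.14   46.  ]
s_b 46 [ 576.3  -178.78   46.  ]
p_a 8 [482.82 -17.05   8.  ]
p_b 8 [483.29 -16.14   8.  ]
p_a 54 [483.74 -17.11  54.  ]
p_b 54 [482.08 -16.26  54.  ]
m_a 12 [593.   181.72  12.  ]
h_a 108 [442.7  338.82 108.  ]
h_a 78 [440.22 341.92  78.  ]
w_seat1 46 [ 575.81 -178.24   46.  ]
w_seat2 46 [ 575.88 -177.73   46.  ]
w_wide 12 [646.81  -2.11  12.  ]
w_small 12 [ 461.99 -336.31   12.  ]
15.6583
```

```bash
cat >> h.py <<'E'
F=lambda: readout.current_ft_force()
def goto(x,y,z,a=None): arm.move_ptp([x,y,z],down(np.arctan2(y,x) if a is None else a))
def setdown(x,y,zexp,rel_open,f=12,lift=110):
    arm.move_l([x,y,zexp+8],rate=120); arm.pause(.2); f0=F()
    hit=arm.move_l([x,y,zexp-6],rate=15,until_force=f)
    fs=[(F()-f0)[2]]; 
    for _ in range(5): arm.pause(.1); fs.append((F()-f0)[2])
    p=readout.current_tool_pos(); print("hit",hit,"p",p,"exp",zexp,"dF",np.array(fs),"w",readout.current_grip_width()); return hit,p
E
python3 - <<'E'
from h import *
arm.set_gripper(40,40); goto(483,-16.7,100); arm.move_l([483,-16.7,17.2],rate=120); print(readout.current_tool_pos(),F())
arm.set_gripper(0,40); print("w",readout.current_grip_width(),readout.current_tool_pos(),F(),readout.current_clock())
arm.move_l([483,-16.7,120],rate=150); arm.pause(.2); print(F(),readout.current_grip_width())
goto(576.5,-178.4,120); arm.pause(.2); shot("hold1"); shot("hold1s","side"); print(readout.current_clock(),readout.current_tool_pos())
a=cv2.imread("pics/hold1.png")[0:300,120:520]; b=cv2.resize(cv2.imread("pics/hold1s.png")[130:330,215:415],(300,300),interpolation=cv2.INTER_CUBIC)
cv2.imwrite("pics/hold1c.png",np.hstack([a,b]))
E
```

```text
[483.43 -16.77  17.79] [ 0.27 -0.09  0.12]
w 11.416222060021147 [483.09 -16.7   17.39] [-1.23 -0.15  3.56] 19.5833
[-1.08  0.8  -2.69] 10.899238461419827
21.6917 [ 576.53 -177.69  120.3 ]
```

View pics/hold1c.png

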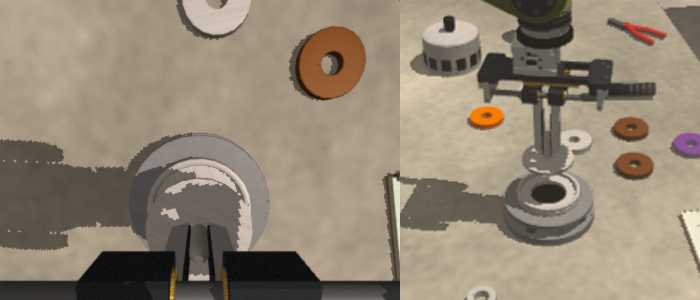

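The picture shows the pallet held upright over the seat bore. Setting it down.

```bash
python3 - <<'E'
from h import *
hit,p=setdown(576.5,-178.4,63.3,40)
arm.move_l([576.5,-178.4,p[2]+0.3],rate=10); print(F(),readout.current_grip_width(),readout.current_clock())
arm.set_gripper(40); print(readout.current_tool_pos(),F())
arm.move_l([576.5,-178.4,150],rate=180); arm.pause(.15)
shot("pp1"); print(readout.current_clock())
cv2.imwrite("pics/pp1c.png",np.hstack([gridcrop("pp1",318,200,80),gridcrop("pp1",318,200,50)]))
E
```

```text
hit True p [ 576.48 -178.37   63.4 ] exp 63.3 dF [ 9.47 10.    9.61  8.62  9.82  9.77] w 11.206454940737592
[-0.38 -0.01 -2.86] 10.890569828585214 23.8333
[ 576.5  -178.41   63.73] [-0.23  0.43 -0.57]
25.3083
```

View pics/pp1c.png

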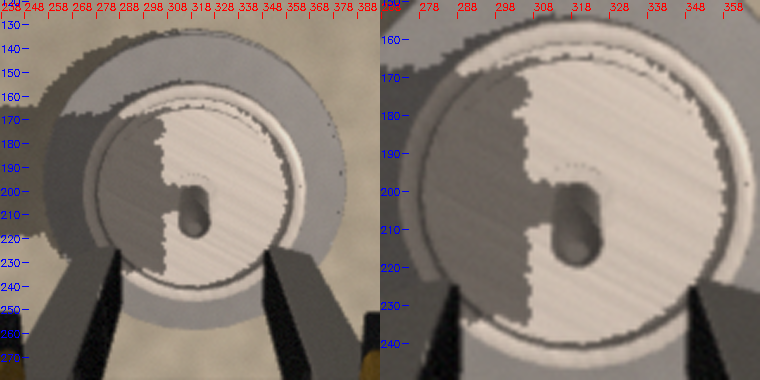

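The pallet is seated, with TCP height 63.4 against 63.3 expected, and lies inside the rim. The held push settled at only about 10 N of change, or 7 N net, so I'll regrip and push it properly with a servo to 12 N.

```bash
cat >> h.py <<'E'
def press(x,y,zstart,target=12.,zmin=None,hold=.65):
    """from contact: step down until external fz ~ target, hold, print trace"""
    z=zstart; zmin=zstart-5 if zmin is None else zmin; tr=[]
    for _ in range(40):
        f=np.mean([F()[2] for _ in range(3)]); tr.append((round(z,2),round(float(f),1)))
        if f>target-1.: break
        if z<=zmin: print("ZMIN"); break
        z-=min(.5,max(.08,(target-f)*K_STEP)); arm.move_l([x,y,z],rate=12)
    hs=[]; t0=readout.current_clock()
    while readout.current_clock()-t0<hold:
        arm.pause(.08); f=F()[2]; hs.append(f)
        if len(hs)%2==0 and abs(np.mean(hs[-2:])-target)>1.2:
            z-=np.clip((target-np.mean(hs[-2:]))*K_STEP*.6,-.2,.2); arm.move_l([x,y,z],rate=12)
    print("press",tr,"hold",np.array(hs),"pos",readout.current_tool_pos(),"w",readout.current_grip_width()); return z
K_STEP=.04
E
python3 - <<'E'
from h import *
x,y=576.5,-178.4
arm.move_l([x,y,64],rate=150); arm.set_gripper(0,45); print(readout.current_clock(),F())
z=press(x,y,63.9)
arm.move_l([x,y,63.6],rate=12); print(F()); arm.set_gripper(40); arm.move_l([x,y,150],rate=180); print(readout.current_clock())
E
```

```text
26.6 [-1.61  0.    3.79]
press [(63.9, 3.8), (np.float64(63.57), 7.9), (np.float64(63.41), 9.5), (np.float64(63.31), 10.3), (np.float64(63.23), 11.0)] hold [12.2  11.22 11.75 11.63 11.45 10.9  11.89 11.5 ] pos [ 576.64 -178.45   64.29] w 11.11622197070038
[-2.95  0.54  6.88]
29.7917
```

```bash
cat >> h.py <<'E'
def pick_plate(x,y,w,fn,zt=3.,a=None):
    arm.set_gripper(min(92,w+20),45); goto(x,y,60,a); arm.move_l([x,y,zt],rate=110); arm.pause(.1); print("pre",readout.current_tool_pos(),F())
    arm.set_gripper(w-8,45); print("grip w",readout.current_grip_width(),F())
    arm.move_l([x,y,130],rate=150); arm.pause(.2); print("lift",F(),readout.current_grip_width(),readout.current_clock())
E
python3 - <<'E'
from h import *
pick_plate(646.8,-2.2,64,"x")
goto(576.5,-178.4,140); arm.pause(.25); shot("hw"); shot("hws","side"); print(readout.current_clock(),readout.current_tool_pos())
a=cv2.imread("pics/hw.png")[0:300,120:520]; b=cv2.resize(cv2.imread("pics/hws.png")[130:330,215:415],(300,300),interpolation=cv2.INTER_CUBIC)
cv2.imwrite("pics/hwc.png",np.hstack([a,b]))
E
```

```text
pre [647.31  -2.32   3.97] [-0.51 -0.18  0.79]
grip w 63.47180637150032 [-0.81 -0.12  3.17]
lift [-0.03  0.55 -1.69] 63.29390257318497 33.9167
35.05 [ 576.79 -177.69  139.87]
```

View pics/hwc.png

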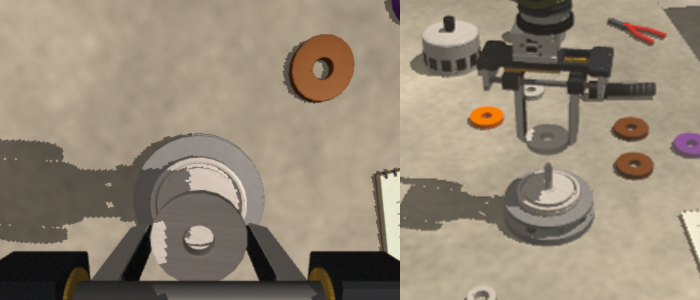

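```bash
python3 - <<'E'
from h import *
print("stem tip",onz((319.3,214.2),pose("pp1"),100), "disc-based")
cv2.imwrite("pics/hwg.png",np.hstack([gridcrop("hw",318,235,50),gridcrop("pp1",318,205,40)]))
E
```

```text
stem tip [ 576.16 -177.66  100.  ] disc-based
```

View pics/hwg.png

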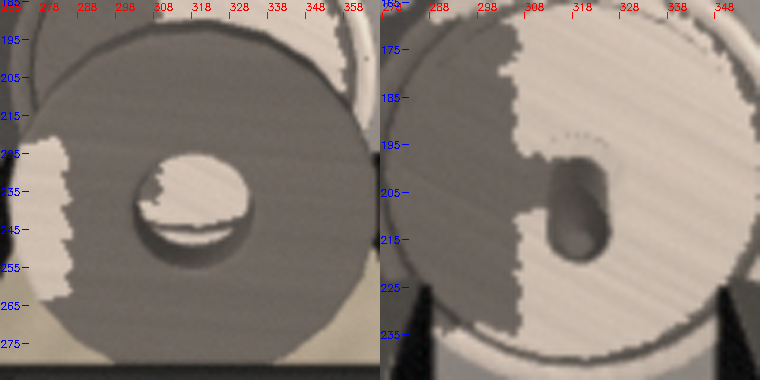

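```bash
python3 - <<'E'
from h import *
p=np.load("pics/hw.npz")["p"]; print(p,onz((318.4,239.8),pose("hw"),p[2]+8.5)-p)
E
```

```text
[ 576.95 -177.24  139.8 ] [-0.65 -0.25  8.5 ]
```

```bash
cat >> h.py <<'E'
def place_press(x,y,zexp,rel,up,target=12.):
    g=arm.move_l([x,y,zexp+5],rate=70,until_force=8)
    if g: print("EARLY CONTACT",readout.current_tool_pos(),F()); return False
    hit=arm.move_l([x,y,zexp-5],rate=15,until_force=5); p=readout.current_tool_pos(); print("contact",hit,p,"exp",zexp,F())
    if not hit or abs(p[2]-zexp)>2.5: print("CHECK"); return False
    z=press(x,y,p[2],target)
    # unload
    for _ in range(6):
        if F()[2]<2: break
        z+=.25; arm.move_l([x,y,z],rate=12); arm.pause(.05)
    print("unl",F()[2],readout.current_tool_pos()); arm.set_gripper(rel); arm.pause(.05)
    arm.move_l([x,y,up],rate=150); print("t",readout.current_clock()); return True
E
python3 - <<'E'
from h import *
ok=place_press(576.5,-178.1,57,80,150)
if ok: arm.pause(.15); shot("pw"); shot("pws","side"); cv2.imwrite("pics/pwc.png",np.hstack([gridcrop("pw",318,200,60),cv2.resize(cv2.imread("pics/pws.png")[200:310,260:370],(380,380),interpolation=cv2.INTER_CUBIC)]))
E
```

```text
contact True [ 576.6  -178.14   57.24] exp 57 [-1.99  1.01  4.78]
press [(np.float64(57.24), 4.8), (np.float64(56.95), 3.7), (np.float64(56.62), 8.6), (np.float64(56.48), 9.2), (np.float64(56.37), 10.7), (np.float64(56.29), 10.4), (np.float64(56.21), 12.1)] hold [11.05 11.63 11.28 11.6  11.73 10.52 10.84 10.84] pos [ 576.74 -178.18   57.2 ] w 63.092723806333126
unl 0.29300244580597523 [ 576.46 -178.09   57.33]
t 41.725
```

View pics/pwc.png

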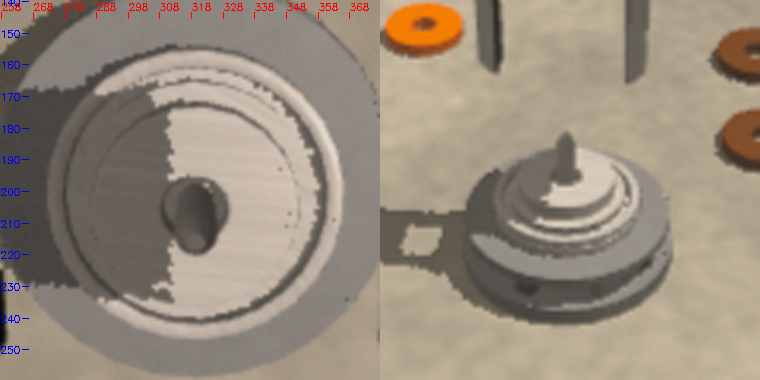

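The wide plate lies flat on the pallet with the stem through its hole. Next, the middle plate.

```bash
python3 - <<'E'
from h import *
pick_plate(592.8,181.7,52,"x")
w=readout.current_grip_width()
if 49<w<54:
    goto(576.5,-178.1,150); arm.pause(.25); shot("hm"); p=readout.current_tool_pos(); print(p)
    cv2.imwrite("pics/hmc.png",np.hstack([gridcrop("hm",318,235,50),gridcrop("hm",318,200,100)]))
E
```

```text
pre [593.17 181.71   3.6 ] [0.5  0.41 0.37]
grip w 50.45368474116459 [-0.67 -0.88  3.03]
lift [ 0.86 -0.04 -1.55] 50.05060058252174 46.1833
[ 576.67 -177.53  149.94]
```

View pics/hmc.png

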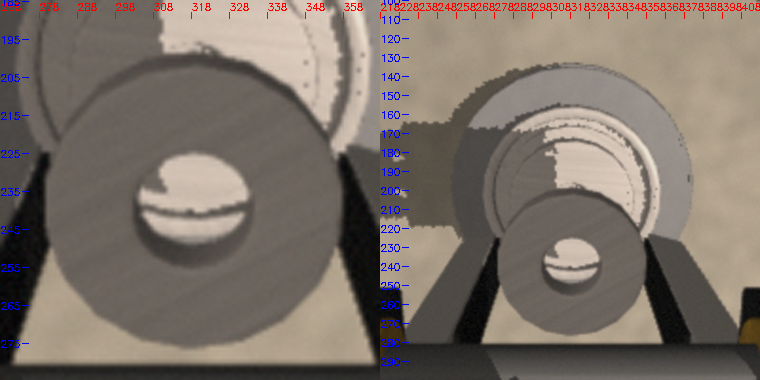

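```bash
python3 - <<'E'
from h import *
ok=place_press(576.5,-178.1,69,70,160)
if ok:
    pick_plate(462,-335.6,40,"x")
    if 36<readout.current_grip_width()<42:
        goto(576.5,-178.1,165); arm.pause(.25); shot("hs"); shot("hss","side"); print(readout.current_tool_pos(),readout.current_clock())
        cv2.imwrite("pics/hsc.png",np.hstack([gridcrop("hs",318,235,50),cv2.resize(cv2.imread("pics/hss.png")[150:310,240:400],(380,380),interpolation=cv2.INTER_CUBIC)]))
E
```

```text
contact True [ 576.62 -178.13   69.19] exp 69 [-1.53  0.23  5.4 ]
press [(np.float64(69.19), 5.4), (np.float64(68.93), 3.3), (np.float64(68.58), 6.8), (np.float64(68.37), 9.5), (np.float64(68.27), 9.5), (np.float64(68.18), 11.0)] hold [11.25 11.66 11.91 11.64  9.91 11.75 11.1  11.24] pos [ 576.71 -178.18   69.14] w 50.42341402193787
unl 0.32899648174458973 [ 576.42 -178.04   69.24]
t 54.2417
pre [ 462.55 -335.88    3.94] [-0.54 -0.07 -0.31]
grip w 38.49594136613196 [-1.22 -0.17  3.73]
lift [ 0.63 -0.28 -0.58] 38.595622234106656 57.9833
[ 576.2  -178.8   164.93] 59.1417
```

View pics/hsc.png

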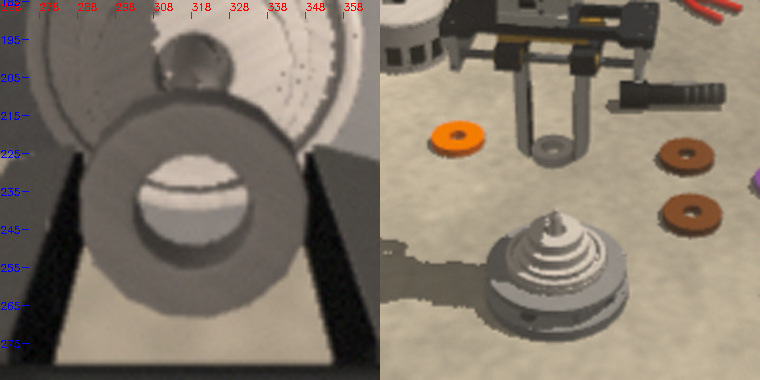

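```bash
python3 - <<'E'
from h import *
ok=place_press(576.5,-178.1,81,60,160)
if ok:
    arm.pause(.15); shot("ps"); shot("pss","side")
    cv2.imwrite("pics/psc.png",np.hstack([gridcrop("ps",318,200,60),cv2.resize(cv2.imread("pics/pss.png")[200:310,260:370],(380,380),interpolation=cv2.INTER_CUBIC)]))
E
```

```text
contact True [ 576.62 -178.12   81.26] exp 81 [-1.61 -0.53  5.17]
press [(np.float64(81.26), 5.2), (np.float64(80.99), 5.3), (np.float64(80.72), 7.4), (np.float64(80.54), 8.8), (np.float64(80.41), 10.0), (np.float64(80.33), 11.0), (np.float64(80.25), 12.0)] hold [11.85 12.11 11.48 11.25 11.81 11.86 12.6  11.37] pos [ 576.7  -178.16   81.2 ] w 38.855849098780496
unl 1.437958158444365 [ 576.46 -178.1    81.36]
t 65.7833
```

View pics/psc.png

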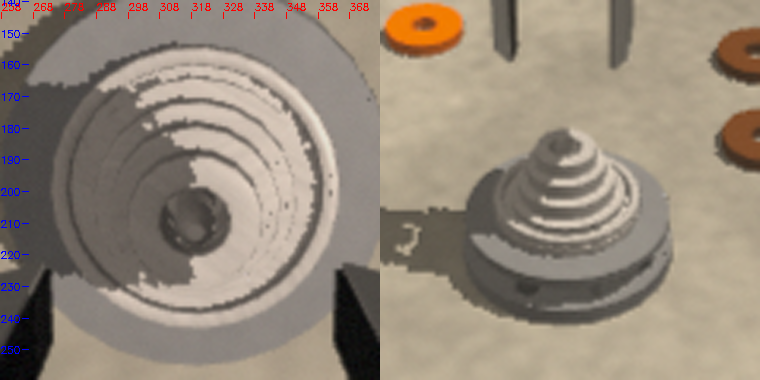

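The stack is complete and concentric. Next, a settled look at the hood.

```bash
python3 - <<'E'
from h import *
arm.set_gripper(60,45)
for n,p in [("h1",(442,338,215)),("h2",(430,320,180))]:
    arm.move_ptp(list(p),down(np.arctan2(338,442))); arm.pause(.35); shot(n); print(readout.current_tool_pos(),readout.current_clock())
cv2.imwrite("pics/hh.png",np.hstack([gridcrop("h1",318,200,70),gridcrop("h2",318,190,80)]))
E
```

```text
[442.09 337.86 214.97] 68.5833
[430.2  320.27 180.38] 69.2667
```

View pics/hh.png

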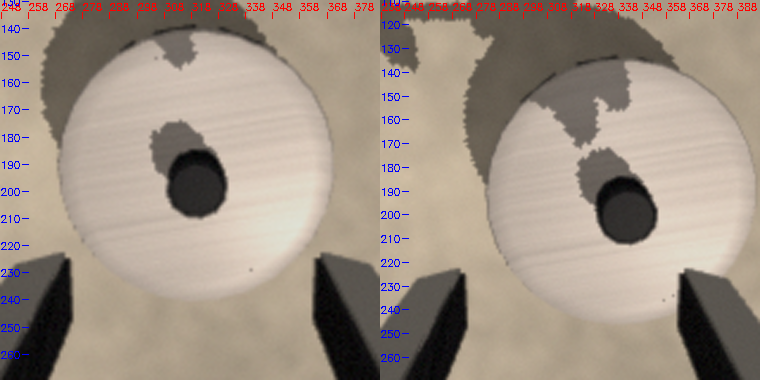

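```bash
python3 - <<'E'
from h import *
o={"k":[((320.1,199.5),pose("h1")),((342.1,200.7),pose("h2"))],"d":[((319.5,190.1),pose("h1")),((339.2,189.5),pose("h2"))]}
for k,z in (("k",108),("d",78)): print(k,[onz(p,c,z) for p,c in o[k]],tri(o[k]))
E
```

```text
k [array([443.23, 338.46, 108.  ]), array([443.32, 338.65, 108.  ])] (array([442.87, 338.91, 110.29]), [np.float64(0.05), np.float64(0.06)])
d [array([440.28, 341.47,  78.  ]), array([439.99, 342.08,  78.  ])] (array([439.8 , 342.07,  80.25]), [np.float64(0.28), np.float64(0.32)])
```

The knob is at about (442.7, 338.8). The disc estimate is biased because the skirt wall shows beyond the top edge. Gripping.

```bash
python3 - <<'E'
from h import *
x,y=442.7,338.8
arm.set_gripper(56,50); goto(x,y,150); arm.move_l([x,y,82],rate=100,until_force=8); arm.pause(.1); print(readout.current_tool_pos(),F())
arm.set_gripper(10,55); print(readout.current_grip_width(),F())
arm.move_l([x,y,220],rate=150); arm.pause(.2); print(F(),readout.current_grip_width(),readout.current_clock())
goto(576.5,-178.1,222); arm.pause(.3); shot("hk"); shot("hks","side"); print(readout.current_tool_pos(),readout.current_clock(),F())
cv2.imwrite("pics/hkc.png",np.hstack([gridcrop("hk",318,235,100),cv2.resize(cv2.imread("pics/hks.png")[110:310,210:410],(380,380),interpolation=cv2.INTER_CUBIC)]))
E
```

```text
[443.   339.01  82.8 ] [ 0.29  0.07 -0.28]
22.891407227275273 [ 1.6   0.29 -0.77]
[ 0.01 -0.03 -2.3 ] 22.490553410864653 72.6667
[ 576.56 -177.94  222.04] 75.0 [-0.44  0.2  -3.51]
```

View pics/hkc.png

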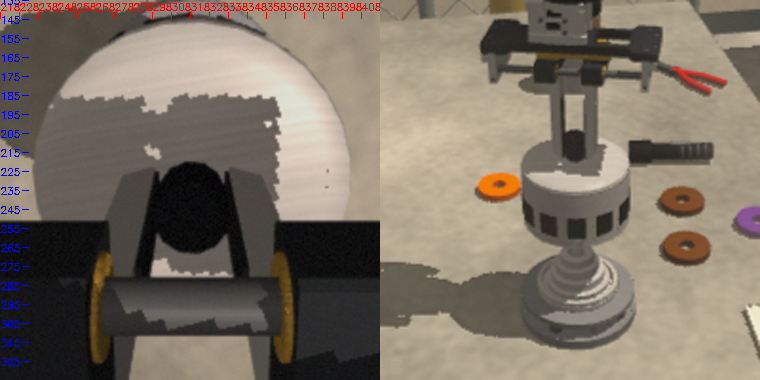

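```bash
python3 - <<'E'
from h import *
ok=place_press(576.5,-178.1,120,56,190)
if ok:
    goto(400,-120,260); arm.pause(.2)
    for n in("side","scene"): shot("fin_"+n,n)
    print(readout.current_clock(),F(),readout.current_grip_width())
    cv2.imwrite("pics/fin.png",np.hstack([cv2.resize(cv2.imread("pics/fin_side.png")[170:320,240:390],(400,400),interpolation=cv2.INTER_CUBIC),cv2.resize(cv2.imread("pics/fin_scene.png")[150:260,195:305],(400,400),interpolation=cv2.INTER_CUBIC)]))
E
```

```text
contact True [ 576.64 -178.15  119.97] exp 120 [-1.56 -0.16  4.88]
press [(np.float64(119.97), 4.9), (np.float64(119.69), 2.6), (np.float64(119.31), 7.0), (np.float64(119.11), 7.9), (np.float64(118.95), 10.0), (np.float64(118.86), 9.2), (np.float64(118.75), 10.5), (np.float64(118.67), 12.3)] hold [12.66 12.23 11.22 11.93 12.2  11.82 12.19 12.06] pos [ 576.74 -178.16  119.97] w 22.557035775572103
unl -0.22990716412400436 [ 576.52 -178.12  120.02]
t 82.55
83.6583 [0.32 0.04 0.42] 56.284157608371366
```

View pics/fin.png

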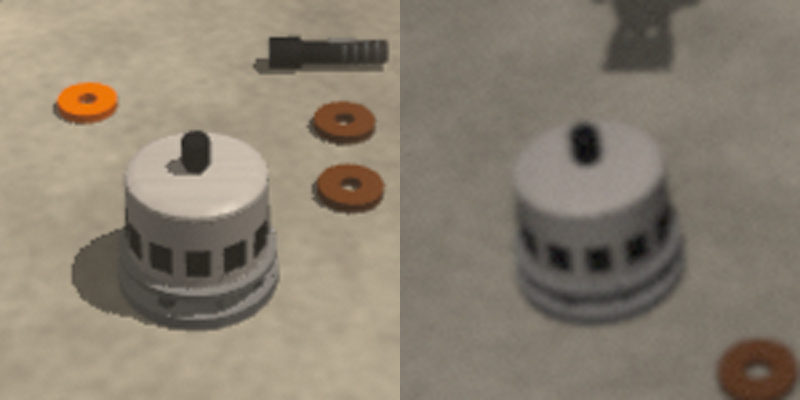

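View pics/fin_side.png

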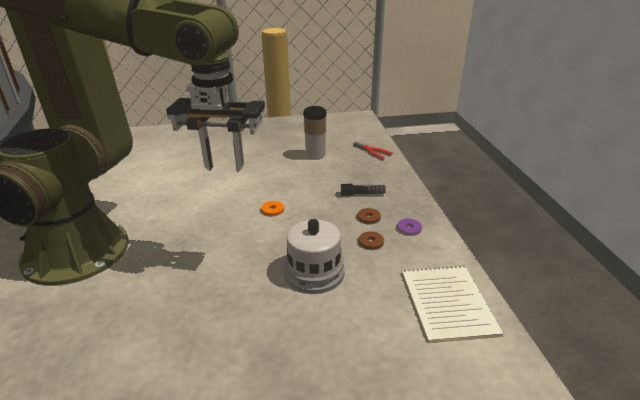

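The hood stands level on the ledge, with its knob at (313,227) in the side picture. The mug (315,133), torch (363,190) and coloured rings are where they were at the start, and the gripper is open and clear. Handing in.

```bash
python3 - <<'E'
from h import *
print(readout.current_clock()); print(ticket.close_job())
E
```

```text
83.6583
the job is handed in; nothing more can be done
None
```

The vent is back together and handed in at 83.7 s: pallet in the seat, then the wide, middle and narrow plates over its stem, then the hood on the ledge. Each part touched down within 0.3 mm of its expected height and was held down at about 11–12 N for 0.65 s.

- **Final pictures:** the hood stands level and centred. The mug, torch and coloured look-alikes are where they were, and the gripper is open and clear.
- **Weak first push on the pallet:** it reached only about 7 N net. I regripped the pallet and pushed again at about 11.5 N before fetching the first plate.
- **Camera calibration:** the wrist camera's reported calibration changed by 3 mm between sessions. The fixed cameras were also off by about (+2.5, -3) mm. I used a wrist calibration of my own, checked by viewing the pallet and the seat with the wrist turned both ways.
- **Hood position:** the estimate from its top disc disagreed with the knob by about 4 mm, because the skirt showed beyond the top edge. I went by the knob, and the grasp and placing confirmed it.

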